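# Press a cartridge's end plug home on the hand-cranked bench press

## Robot

A 6-joint arm with a two-finger parallel gripper is mounted at the origin on a cart in front of the work surface, level with it; the furniture and walls round the work are solid. World frame = base frame: x ahead of the robot, y to its left, z up, the work surface at z = 0. Lengths are in mm, angles in rad, forces in N, time in s.
With the tool pointing down it reaches from about 350 to 975 mm from the base axis. Payload 7.1 kg.
Tool frame: the origin (TCP) lies on the front face of the gripper's body, between the roots of the fingers; the fingertips stand 80 mm ahead of it and the grasp point (between the pads) lies 61 mm ahead of it (env.tips_ahead is the distance from the TCP to the fingertips, in mm); z points along the fingers, y is the direction in which the jaws open and shut (so a half turn about z gives the same grasp; the last joint's range is limited). The gripper opens to 88 mm and grips with 3 to 60 N. Pads are 20 mm wide; open, the fingers measure 115 mm over their backs; the gripper's body (75 mm by 178 mm) begins 61 mm behind the grasp point.
Start: joints at [1.307, 0.423, 1.63, -0, 1.089, -0.019], TCP at [151.445, 606.358, 302.675] pointing down, gripper open.
Joint ranges: [-3, 3], [-0.9, 2.11], [0.09, 2.58], [-1.31, 4.45], [0.11, 2.69], [-2.54, 2.54]. Speed limits (rad/s): [2.39, 2.39, 3.01, 3.14, 3.14, 3.14].

## Interface

Orientations are given as a unit quaternion [x, y, z, w].
In Python, from station import env, set_gripper, viewer, workorder gives the robot as it stands. Calls block until the motion is done:
- env.reach(position, orientation): joint-space move of the TCP to a pose.
- env.move_l(position, rot=None, rate=150, f_stop=None): straight line of the TCP; rot=None keeps the orientation; rate is the mean speed in mm/s. With f_stop (N) it stops when the force on the tool has changed by that much, and returns True; else False.
- env.move_joints(angles): joint-space move.
- set_gripper(opening): finger opening in mm; the grip force is fixed at half the most; returns when the fingers have stopped.
- env.hold(seconds).
- env.ik(position, orientation): joint angles nearest the present ones, or None.
- env.read_state(): the state.
- viewer.camera(name): name is "side" or "top"; returns the picture (384x512x3 uint8, blue, green, red); there is no depth.
- viewer.camera_params(name): a dict with "fx", "fy", "cx", "cy" (pixels), "pose" (4x4, takes a point from camera to world coordinates). Camera axes: x right, y up, looking along -z (the intrinsics and any distortion apply to the point x, -y, -z); pixel columns grow to the right and rows downward; lengths in mm; the calibration is good to about 2 mm. A picture is of the moment at which its call begins. camera_params takes no time and is no camera call.
A pose or a line that the arm cannot do raises env.IKError and nothing moves.
- workorder.sign_off(): hands the job in, once; it reports no verdict.
The state is a dict: "time_s": time; "qpos": joint angles; "dq": joint speeds; "tau": joint torques, N m; "tool_pos": TCP position; "orientation": TCP orientation; "force": force on the tool from outside, world axes, zero at the start; "wrist_torque": the same for the moment, N m; "width": finger opening in mm.
Only numpy, scipy, OpenCV 4.12 (cv2) and the standard library are available. Lean on these libraries where they do the work, as an engineer would, in place of code of your own. Each camera call takes 0.05 s, during which the arm holds its last target.

## Task

Lay the cartridge in the two V saddles of the bench press with its protruding plug facing the ram, and let go of it. Then take the crank by its loose sleeve and turn it clockwise, so that the ram pushes the cartridge against the stop and presses the plug fully home, until you feel it bottom firmly: its seal needs 65 N or more from the ram, but over 120 N cracks the plug. Keep hold of the sleeve all the way, for a return spring throws the crank round if it is let go: bring it back in the hand to its rest, then release it, leaving the cartridge in the saddles and the other things on the desk alone.

Things in the scene. Friction and masses are not known exactly. Their poses are not given: they have to be found in the camera images.
- press: Grey bench press screwed to the desk, base 104 x 376 x 18 mm. Origin on the desk under the press axis; y is the pressing direction, along the base, x across, z up. Offsets below are in this frame, in mm. Gear housing 70 x 66 mm, up to z 99, at y -110, crank on top; at its other side two V saddles and a stop screw. The horizontal press axis lies at x 0, z 62.
- cradle (a point): Point of the press at (0, 62, 62): where the cartridge's centre belongs in the saddles (10 mm either way along y is fine; the ram pushes it on). Axes as the press. The saddles stand at y 30 and y 110, 12 mm thick, V walls 50 deg steep, mouth 40 mm wide, tops at z 68; between them the base lies 44 mm below this point.
- stop_block (a point): Point at (0, 169, 62): face of the block (50 mm wide, top z 83) that carries the stop screw, 19 mm in diameter, on the press axis. The screw's end, which the cartridge will bear on, stands anywhere between y 131 and y 143, locked; this setting differs from job to job and is not measured.
- crank_axis (a point): Point on the upright crank axis at press (0, -110, 150), level with the middle of the sleeve. The sleeve's axis runs round it on a level circle of 60 mm radius.
- crank (a joint): Crank angle, rad: 0 at rest on its stop (arm points to press -y), growing clockwise from above, at most 10.6. Rack and pinion move the ram 8 mm per rad. A spring drives the crank back to 0 (1.4 N at the sleeve at rest, 2.6 N at 8 rad); let go, it spins back fast, and it must never turn back faster than 6 rad/s.
- sleeve: Black grip sleeve, diameter 24 mm, 66 mm tall, upright on the crank arm's end and free to spin on its pin, so a gripper can keep its own heading. Origin at its centre, 149 mm above the desk; the crank arm's top is 36 mm below the origin. Its own yaw means nothing.
- ram: Steel ram with a rubber nose pad on the press axis. Origin: centre of its 23 mm nose face, at press y -61 with the crank at rest; moves to +y; axes as the press. It meets the plug at about 5 rad of crank if the cartridge lies at the cradle point, slides the cartridge with little force until this bears on the stop, then pushes the plug in.
- pinion (a point): Point of the press at (0, -110, 62), inside the housing, where pinion and rack mesh. The force along the circle at the sleeve is 0.13 of the ram's load plus the spring and about 0.5 N friction. The plug bottoms at 7.0 to 8.8 rad of crank, by the stop's setting; then the load climbs steeply, by about 20 N in 0.1 rad: 65 N seat it, over 120 N crack it.
- cartridge: Loose steel tube, 130 mm long and 26 mm in diameter, with a square aluminium collar in the middle (28 x 28 mm, 30 mm long, the place to grip it). 0.14 to 0.32 kg with its plug. Origin at its centre, 14 mm above the desk as it lies; y runs along the tube, the plug is at the -y end, z up.
- plug (a joint): How far the white end plug has been pressed in, m: 0 to 0.003 at the start, 0.012 fully home, its rubber seal on the tube's end, where it bottoms. It slides against 40 N of friction and stays where it is left.
- plug_face (a point): Centre of the outer face of the plug's head (21 mm diameter, 4.5 mm thick, a 2 mm rubber seal under it); 83.5 mm from the cartridge's centre at plug 0, 71.5 mm when home.
- vial_mid (a point): Bystander: screw-cap glass vial 28 x 58 mm standing in front of the press. Point half-way up.
- small_bottle_mid (a point): Bystander: white plastic bottle with a screw cap, 48 x 124 mm, standing behind the press. Point half-way up.
- union_mid (a point): Bystander: small white pipe union 18 x 38 x 15 mm lying in front of the press. Point half-way up.

How it is judged:
By the outcome, as a careful person would: the job done as asked, in the order asked, and still so for the second after the job is handed in, with the robot touching nothing.
It also fails if it takes over 72 s, if anything falls off the work surface, if the arm or the gripper's body presses on something with over 40 N, if the wrist force passes 120 N, or if a joint passes its speed limit or range.

## Working session

There is one attempt and no reset: what is moved stays moved. The work goes in short steps, each a Python script; the robot and the scene stay as the last script left them, time stands still between calls to the robot, and variables do not carry over. Pictures are saved under pics/ and viewed, and the job is handed in when it is done.

```bash
ls; mkdir -p pics; python3 - <<'E'
from station import env,set_gripper,viewer,workorder
import cv2
for n in("side","top"):
    cv2.imwrite(f"pics/{n}0.png",viewer.camera(n)); p=viewer.camera_params(n); print(n,{k:(v.tolist() if hasattr(v,'tolist') else v) for k,v in p.items()})
s=env.read_state(); print(s)
E
```

```text
pics
side {'fx': 368.57042231335777, 'fy': 368.57042231335777, 'cx': 261.8685971037792, 'cy': 200.2554955581099, 'pose': [[0.9909299880170254, 0.08520974616698944, -0.10390889281835017, 454.1130641253741], [-0.13273273035681352, 0.4999773346385212, -0.8558064542522368, -851.0371381719673], [-0.02097095945834587, 0.8618363905091949, 0.5067526564838897, 617.102992239398], [0.0, 0.0, 0.0, 1.0]]}
top {'fx': 403.7302826488681, 'fy': 403.7302826488681, 'cx': 257.0045283035614, 'cy': 190.01433580068766, 'pose': [[-0.013982174252899516, 0.9888691263877337, -0.14812950307187864, 365.4048435280908], [-0.9998825647324453, -0.014757077361935943, -0.004133450350613171, -0.8062755955833797], [-0.006273399973594764, 0.14805431282098466, 0.9889593343044379, 1260.8219656645833], [0.0, 0.0, 0.0, 1.0]]}
{'time_s': 0.1, 'qpos': array([ 1.30698942e+00,  4.23754035e-01,  1.63058103e+00,  1.20781355e-05,
        1.08858768e+00, -1.90414091e-02]), 'dq': array([-0.00189194, -0.00191989, -0.00181388, -0.00096914,  0.00100483,
        0.00069358]), 'tau': array([-4.25764119e-04, -5.45615065e+01, -2.74322301e+01,  6.44792221e-02,
        1.87818386e-02, -5.88929993e-05]), 'tool_pos': array([151.35529046, 606.00912135, 301.99862467]), 'orientation': array([ 1.22080234e-01,  9.92520012e-01, -6.57654735e-04, -9.90358713e-05]), 'force': array([-0.44632783, -0.02012228, -0.67973875]), 'wrist_torque': array([0.00367361, 0.02125604, 0.05444261]), 'width': 87.91656382912578}
```

View pics/side0.png

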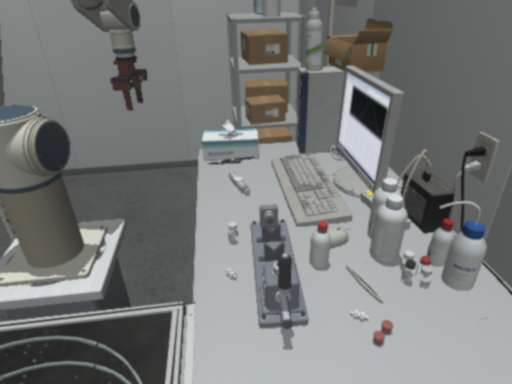

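View pics/top0.png

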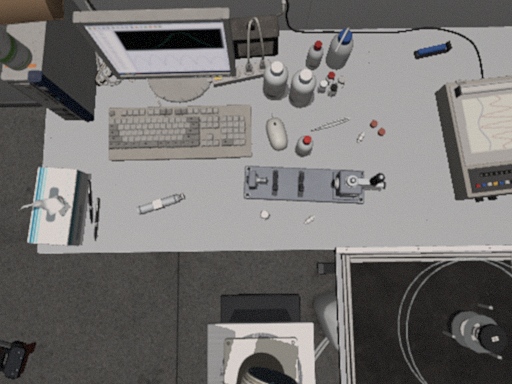

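The side view shows the press at about (275,270) with its crank towards the camera. In the top view the press spans (245-383, 165-203) and the cartridge lies at (162,203).

```bash
cat > h.py <<'E'
import numpy as np,cv2
from station import env,set_gripper,viewer,workorder
from scipy.spatial.transform import Rotation as R
def proj(n,P):
    p=viewer.camera_params(n);T=np.array(p['pose']);P=np.atleast_2d(P).astype(float)
    c=(P-T[:3,3])@T[:3,:3]
    return np.c_[p['cx']+p['fx']*c[:,0]/-c[:,2], p['cy']+p['fy']*(-c[:,1])/-c[:,2]]
def ray(n,u,v,z):
    p=viewer.camera_params(n);T=np.array(p['pose'])
    d=T[:3,:3]@np.array([(u-p['cx'])/p['fx'],-(v-p['cy'])/p['fy'],-1.])
    return T[:3,3]+d*(z-T[2,3])/d[2]
def crop(im,x,y,w,h,name,s=None):
    s=s or min(800/w,600/h)
    cv2.imwrite(name,cv2.resize(im[y:y+h,x:x+w],None,fx=s,fy=s,interpolation=cv2.INTER_CUBIC))
E
python3 - <<'E'
from h import *
t=cv2.imread('pics/top0.png');s=cv2.imread('pics/side0.png')
crop(t,236,150,160,80,'pics/t_press.png',5)
crop(t,130,185,70,35,'pics/t_cart.png',10)
crop(s,215,195,130,135,'pics/s_press.png',4.4)
crop(s,220,165,40,35,'pics/s_cart.png',15)
E
```

```text
(no output)
```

View pics/t_press.png

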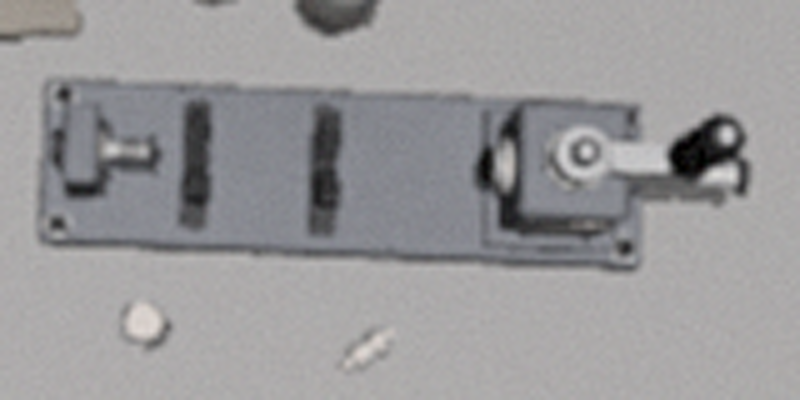

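View pics/t_cart.png

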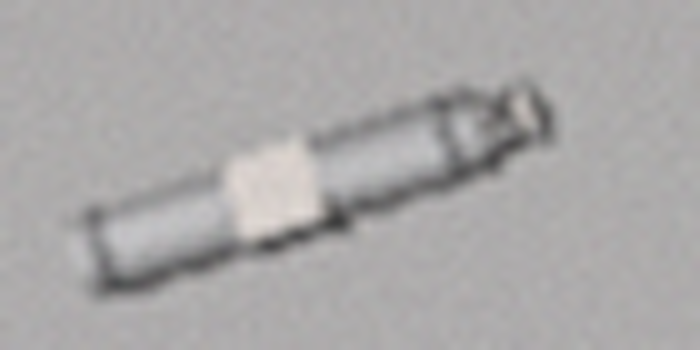

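View pics/s_press.png

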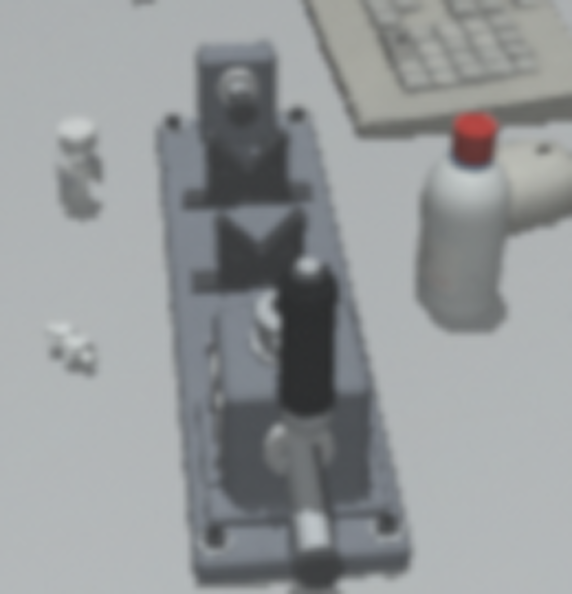

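View pics/s_cart.png

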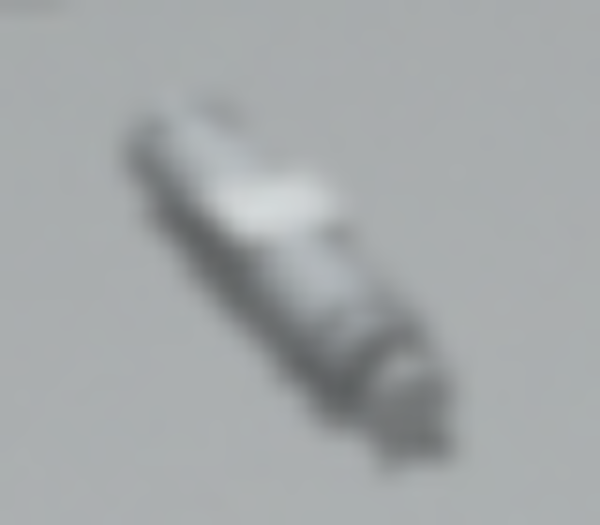

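```bash
cat > fit.py <<'E'
from h import *
from scipy.optimize import least_squares
t=lambda x,y:(x/5+236,y/5+150); s=lambda x,y:(x/4.4+215,y/4.4+195)
# obs in press coords; (cam,pix,point) , 'b' base offset unknown
o=[]
hx,hl=52,188
# world +x is up in top image = press x?  press y ~ world +y, z up => press x ~ world x
for px,sx,sy in[((47,80),1,1),((640,104),1,-1),((40,242),-1,1),((638,267),-1,-1)]: o.append(('top',t(*px),(sx*hx,sy*hl,18),1))
for px,sx,sy in[((527,103),35,-77),((638,106),35,-143),((518,215),-35,-77),((628,217),-35,-143)]: o.append(('top',t(*px),(sx,sy,99),0))
for px,p in[((222,400),(-35,-143,99)),((370,398),(35,-143,99)),((198,578),(-52,-188,18,)),((408,548),(52,-188,18))]: o.append(('side',s(*px),p,1 if p[2]==18 else 0))
o.append(('top',t(727,133),(0,-170,185),0)); o.append(('side',s(308,265),(0,-170,185),0))
o.append(('side',s(199,50),(-25,169,83),0)); o.append(('side',s(275,46),(25,169,83),0))
def pts(q):
    x,y,a,b=q;c,d=np.cos(a),np.sin(a)
    return [np.array([x+c*p[0]-d*(p[1]+f*b),y+d*p[0]+c*(p[1]+f*b),p[2]]) for _,_,p,f in o]
def res(q): return np.concatenate([proj(k[0],P)[0]-k[1] for k,P in zip(o,pts(q))])
r=least_squares(res,[480,-100,0,0],loss='soft_l1')
print(r.x); print(np.c_[res(r.x).reshape(-1,2)].round(2))
print('cart c',ray('top',130+27.4,185+18.8,28), 'tube ends z14', ray('top',130+9,185+25,14),ray('top',130+53,185+11.5,14))
E
python3 fit.py
```

```text
[ 5.66264933e+02 -1.62530752e+02 -5.79863898e-02  1.76416457e+01]
[[ 0.   -0.54]
 [ 1.36 -0.32]
 [-0.22 -0.13]
 [ 1.62  0.08]
 [-0.85 -1.18]
 [-0.46 -0.83]
 [ 0.63  0.07]
 [ 1.42  0.64]
 [-0.36 -2.42]
 [ 0.63 -4.34]
 [-1.42 -3.43]
 [ 1.11 -0.35]
 [-0.23  0.65]
 [-0.38  2.1 ]
 [-0.78  2.14]
 [-0.    2.01]]
cart c [511.75020127 311.37689578  28.        ] tube ends z14 [494.87558725 371.70915253  14.        ] [535.1506558  235.47945538  14.        ]
```

```bash
cat > ov.py <<'E'
from h import *
import sys
def overlay(q,name,side,top):
    x,y,a,b=q;c,d=np.cos(a),np.sin(a)
    def W(P): P=np.array(P,float);return np.c_[x+c*P[:,0]-d*P[:,1],y+d*P[:,0]+c*P[:,1],P[:,2]]
    loops=[]
    for z in(0,18): loops.append([(sx,sy+b,z) for sx,sy in((52,188),(52,-188),(-52,-188),(-52,188),(52,188))])
    loops.append([(sx,-110+sy,99) for sx,sy in((35,33),(35,-33),(-35,-33),(-35,33),(35,33))])
    for yy in(24,36,104,116): loops.append([(-20,yy,68),(0,yy,44),(20,yy,68)])
    loops.append([(-25,169,18),(-25,169,83),(25,169,83),(25,169,18)])
    loops.append([(0,-110,150),(0,-170,150),(0,-170,182),(0,-170,116)])
    out=[]
    for n,im,(X,Y,w,h,s) in(('top',top,(236,150,160,80,5)),('side',side,(215,195,130,135,4.4))):
        cr=cv2.resize(im[Y:Y+h,X:X+w],None,fx=s,fy=s,interpolation=cv2.INTER_CUBIC)
        for L in loops:
            p=(proj(n,W(L))-[X,Y]+.5)*s
            cv2.polylines(cr,[np.round(p).astype(int)],False,(0,255,0),1)
        cv2.imwrite(f'pics/{name}_{n}.png',cr)
E
python3 - <<'E'
from ov import *
overlay([566.3,-162.5,-.058,17.6],'ov1',cv2.imread('pics/side0.png'),cv2.imread('pics/top0.png'))
E
```

```text
(no output)
```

View pics/ov1_top.png

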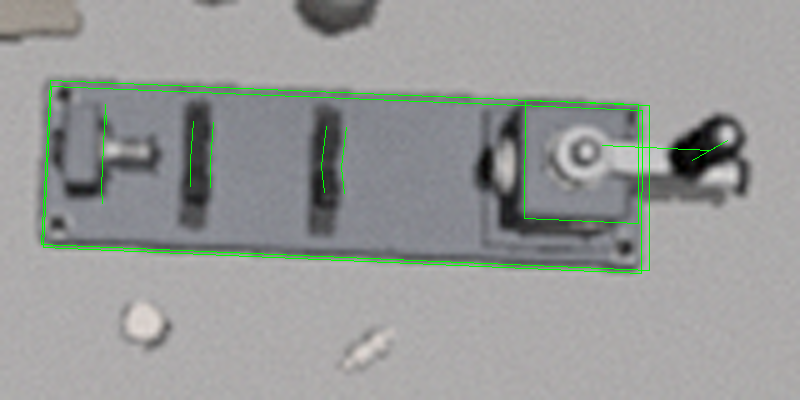

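View pics/ov1_side.png

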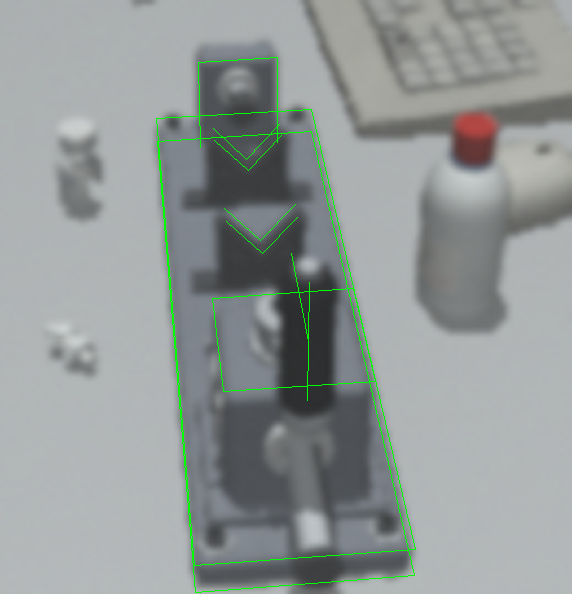

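```bash
sed -e 's/(199,50),(-25/(199,61),(-25/' -e 's/((275,46),/XX/' fit.py > /dev/null; python3 - <<'E'
s=open('fit.py').read()
s=s.replace("s(199,50)","s(199,61)").replace("s(275,46)","s(276,58)").replace("((198,578),(-52,-188,18,)),((408,548),(52,-188,18))","((197,583),(-52,-188,0)),((409,574),(52,-188,0)),((160,122),(-52,188,18)),((312,118),(52,188,18))").replace("1 if p[2]==18 else 0","1 if abs(p[0])==52 else 0")
s=s.replace("(0,-170,185),0)); o.append(('side'","(0,-170,188),0)); o.append(('side'").replace("s(308,265),(0,-170,185)","s(308,262),(0,-170,188)")
s=s.replace("def pts","""for px,p in[((225,212),(-20,24,68)),((303,208),(20,24,68)),((262,245),(0,24,44))]: o.append(('side',s(*px),p,0))
def pts""")
open('fit2.py','w').write(s+"\nfrom ov import overlay\noverlay(r.x,'ov2',cv2.imread('pics/side0.png'),cv2.imread('pics/top0.png'))\n")
E
python3 fit2.py
```

```text
[ 567.15089779 -162.24939252   69.05238345   18.29093173]
[[-0.21 -1.12]
 [ 1.13 -0.35]
 [-0.58 -0.73]
 [ 1.22  0.04]
 [-0.91 -1.35]
 [-0.52 -0.9 ]
 [ 0.46 -0.11]
 [ 1.24  0.56]
 [-0.28 -2.6 ]
 [ 0.72 -4.41]
 [-0.98  0.97]
 [ 0.48 -0.52]
 [-0.84 -1.62]
 [-0.1  -2.71]
 [-0.03  0.42]
 [-0.35  1.37]
 [-0.19 -0.48]
 [ 0.36 -0.79]
 [ 0.02  1.43]
 [-1.4   1.36]
 [-0.19  1.21]]
cart c [511.75020127 311.37689578  28.        ] tube ends z14 [494.87558725 371.70915253  14.        ] [535.1506558  235.47945538  14.        ]
```

View pics/ov2_side.png

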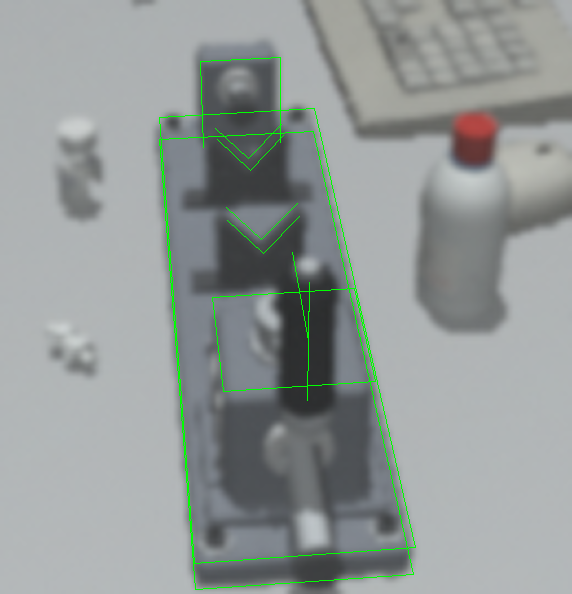

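View pics/ov2_top.png

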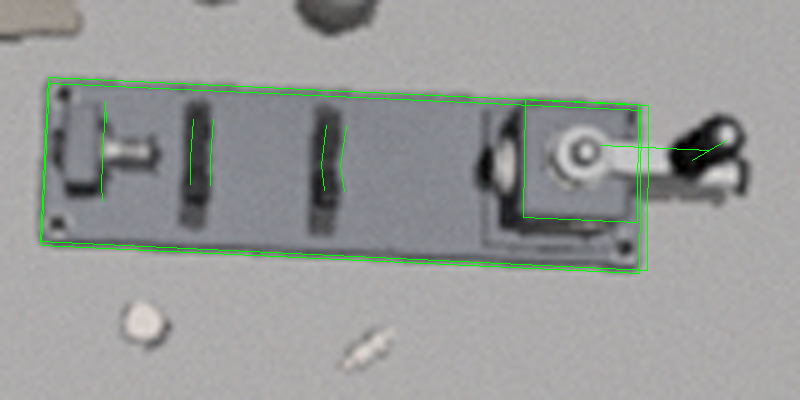

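```bash
cat >> h.py <<'E'
YAW=-0.06; PX,PY=567.,-162.3
def W(x,y,z):
    c,s=np.cos(YAW),np.sin(YAW); return np.array([PX+c*x-s*y,PY+s*x+c*y,z])
def down(h):  # heading (world angle) of tool y, z down
    y=np.array([np.cos(h),np.sin(h),0]);z=np.array([0,0,-1.]);x=np.cross(y,z)
    return R.from_matrix(np.c_[x,y,z]).as_quat()
def st(msg=''):
    s=env.read_state(); print(msg,'t',round(s['time_s'],2),'p',np.round(s['tool_pos'],1),'F',np.round(s['force'],2),'w',round(s['width'],1)); return s
E
python3 - <<'E'
from h import *
print('vial top',ray('top',264.5,214.5,58),'bottle cap',ray('top',306,139,124),ray('side',322.5,223,124),'union',ray('top',309,219,7))
print('cradle',W(0,62,62),'sleeve',W(0,-170,150),'axis',W(0,-110,150))
# hub from two views
for z in(105,115,125,135,145): print(z,ray('top',236+585/5,150+152/5,z)[:2])
C=np.array([511.8,311.4,0])
for h in(.288,): print(env.ik([C[0],C[1],200],down(h)),env.ik([C[0],C[1],82],down(h)))
for h in(-.06,): print(env.ik(W(0,62,131),down(h)))
for h in(-.06,np.pi/2-.06,-np.pi/2-.06,-np.pi/4): print(h,[None if (q:=env.ik(W(-60*np.sin(t),-110-60*np.cos(t),210),down(h))) is None else q.round(2) for t in(0,1.57,3.14,4.71)])
# cart overlay side
a=.288;d=np.array([-np.sin(a),np.cos(a),0])
print('side cart proj: c,left,head',proj('side',[[511.8,311.4,28],C+65*d+[0,0,14],C-83*d+[0,0,14]])," obs c ~",220+275/15,165+205/15, 'head',220+415/15,165+420/15,'left',220+150/15,165+140/15)
E
```

```text
vial top [471.33461043 -17.1180952   58.        ] bottle cap [ 683.12968316 -140.21310794  124.        ] [ 683.13296178 -148.10977197  124.        ] union [ 459.82190722 -155.69162556    7.        ]
cradle [ 570.7177684  -100.41156652   62.        ] sleeve [ 556.8061189  -331.99409179  150.        ] axis [ 560.40395929 -272.10205939  150.        ]
105 [ 562.56955414 -274.80642058]
115 [ 560.86371435 -272.43581202]
125 [ 559.15787455 -270.06520345]
135 [ 557.45203475 -267.69459489]
145 [ 555.74619496 -265.32398633]
[ 5.26738108e-01  5.17496753e-01  1.75475717e+00 -4.44089210e-16
  8.69338730e-01  2.38738108e-01] [ 5.26738108e-01  7.01553206e-01  1.78127301e+00 -4.44089210e-16
  6.58766433e-01  2.38738108e-01]
[-1.94693677e-01  6.01331655e-01  1.82189145e+00 -4.44089210e-16
  7.18369548e-01 -1.34693677e-01]
-0.06 [array([-0.56,  0.57,  1.63, -0.  ,  0.94, -0.5 ]), array([-0.51,  0.46,  1.82, -0.  ,  0.86, -0.45]), array([-0.38,  0.51,  1.74, -0.  ,  0.89, -0.32]), array([-0.44,  0.61,  1.56, -0.  ,  0.98, -0.38])]
1.5107963267948965 [array([-0.56,  0.57,  1.63, -0.  ,  0.94, -2.07]), array([-0.51,  0.46,  1.82, -0.  ,  0.86, -2.02]), array([-0.38,  0.51,  1.74, -0.  ,  0.89, -1.89]), array([-0.44,  0.61,  1.56, -0.  ,  0.98, -1.95])]
-1.6307963267948966 [array([-0.56,  0.57,  1.63, -0.  ,  0.94,  1.07]), array([-0.51,  0.46,  1.82, -0.  ,  0.86,  1.12]), array([-0.38,  0.51,  1.74, -0.  ,  0.89,  1.25]), array([-0.44,  0.61,  1.56, -0.  ,  0.98,  1.2 ])]
-0.7853981633974483 [array([-0.56,  0.57,  1.63, -0.  ,  0.94,  0.23]), array([-0.51,  0.46,  1.82, -0.  ,  0.86,  0.27]), array([-0.38,  0.51,  1.74, -0.  ,  0.89,  0.41]), array([-0.44,  0.61,  1.56, -0.  ,  0.98,  0.35])]
side cart proj: c,left,head [[237.8212404  178.01741893]
 [231.72592072 174.21983531]
 [246.85053237 191.77438204]]  obs c ~ 238.33333333333334 178.66666666666666 head 247.66666666666666 193.0 left 230.0 174.33333333333334
```

```bash
python3 - <<'E'
from h import *
C=[511.8,311.4]; q=down(.288)
env.reach([*C,190],q); st()
env.move_l([*C,120],rate=150); 
im=viewer.camera('side');crop(im,190,120,110,90,'pics/s1.png',7); im=viewer.camera('top');crop(im,110,160,110,80,'pics/t1.png',7); st()
E
```

```text
t 1.85 p [511.5 312.3 190.3] F [ 0.05  0.38 -0.9 ] w 87.8
 t 2.57 p [512.4 312.  121.1] F [-0.27  0.1  -0.29] w 88.0
```

View pics/s1.png

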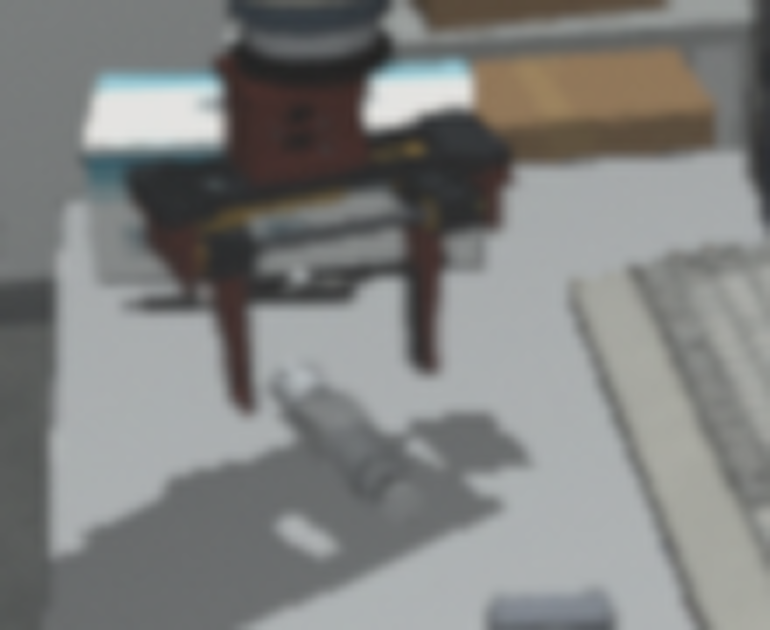

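View pics/t1.png

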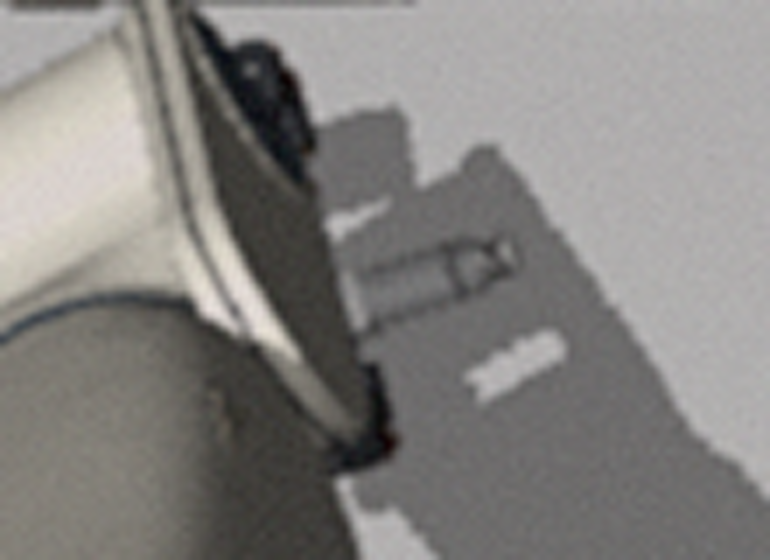

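The open fingers (side crop tips at (240,405) and (428,370)) straddle the tube near its middle, and the plug points right, towards the press. Next I descend and grip.

```bash
python3 - <<'E'
from h import *
C=[511.8,311.4]
print(env.move_l([*C,83],rate=80,f_stop=8)); s0=st('down')
set_gripper(10); st('grip')
env.move_l([*C,200],rate=150); env.hold(.2); st('lift')
env.reach(W(0,62,200),down(YAW)); env.hold(.2); st('over')
crop(viewer.camera('side'),190,130,180,150,'pics/s2.png',4.4); crop(viewer.camera('top'),190,140,180,90,'pics/t2.png',4.4)
E
```

```text
False
down t 3.17 p [511.7 311.3  82.5] F [ 0.1  -0.52  0.18] w 87.9
grip t 4.12 p [511.9 311.5  83. ] F [0.31 1.15 0.77] w 28.0
lift t 5.26 p [511.4 311.1 198.9] F [-0.82  0.02 -2.65] w 27.7
over t 6.99 p [570.9 -99.4 200. ] F [-0.25  0.41 -1.22] w 27.5
```

View pics/s2.png

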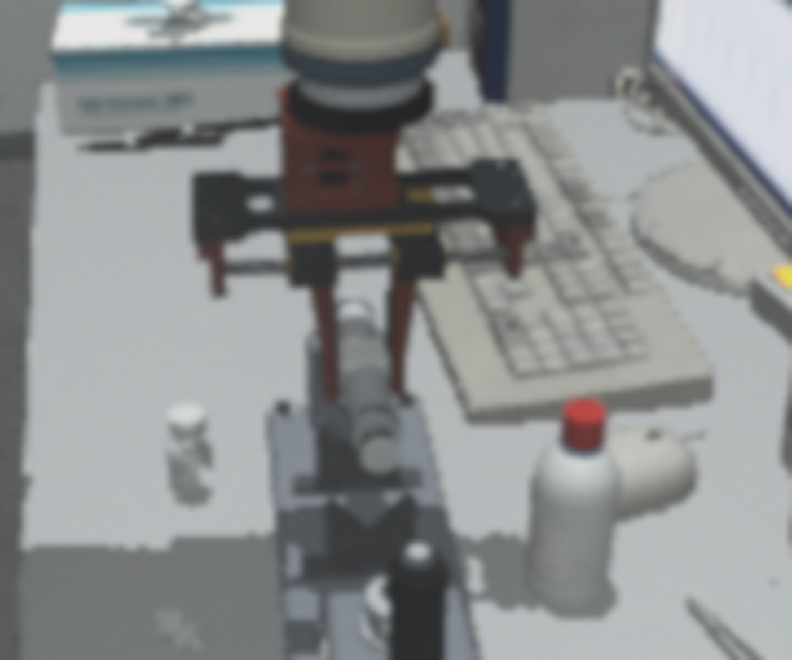

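View pics/t2.png

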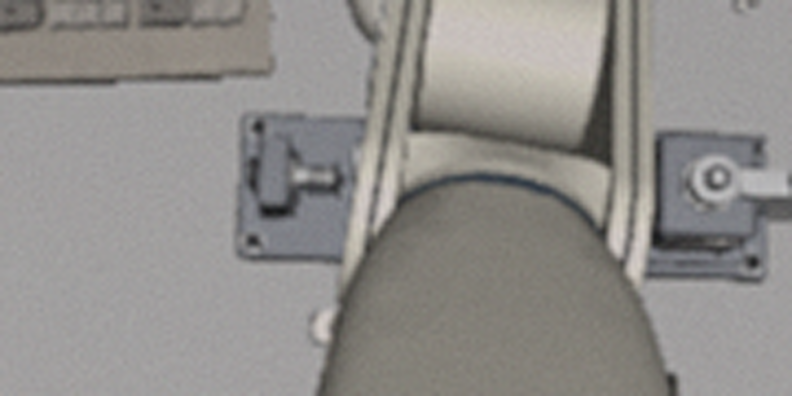

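```bash
python3 - <<'E'
from h import *
from ov import overlay
print(env.move_l(W(0,57,149),rate=120,f_stop=8)); env.hold(.1); st()
im=viewer.camera('side'); cv2.imwrite('pics/s3.png',im); crop(im,225,190,90,80,'pics/s3c.png',7.5)
overlay([PX,PY,YAW,18],'ov3',im,cv2.imread('pics/top0.png'))
# expected cartridge position
P=[W(0,57-83,80),W(0,57-65,80),W(0,57+65,80),W(0,57,94)]; print((proj('side',P)-[225,190])*7.5)
E
```

```text
False
 t 7.77 p [ 571.  -105.5  149.8] F [ 0.68  0.11 -2.3 ] w 27.8
[[385.6892019  473.32645655]
 [379.54120394 437.28649855]
 [340.91912106 210.88137369]
 [358.81229018 282.64219722]]
```

View pics/s3c.png

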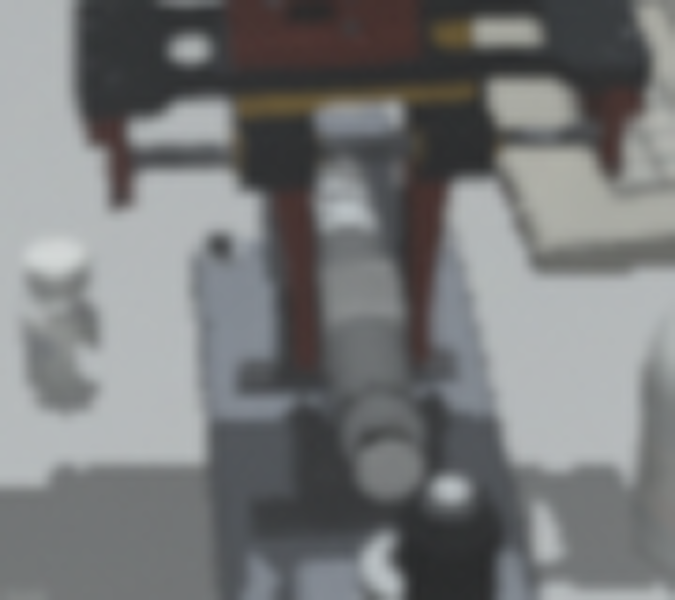

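View pics/ov3_side.png

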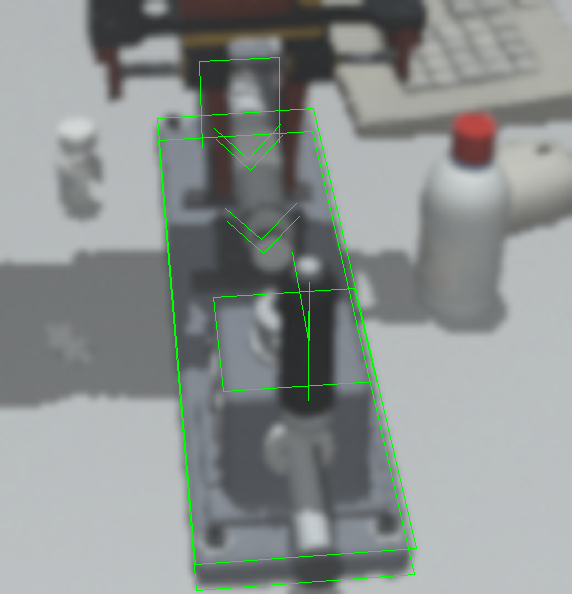

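```bash
python3 - <<'E'
from h import *
print(env.move_l(W(0,57,129),rate=50,f_stop=7)); env.hold(.1); st('seated')
crop(viewer.camera('side'),225,190,90,80,'pics/s4.png',7.5)
E
```

```text
True
seated t 8.31 p [ 571.  -105.4  130.9] F [ 2.01  0.14 -1.79] w 28.1
```

View pics/s4.png

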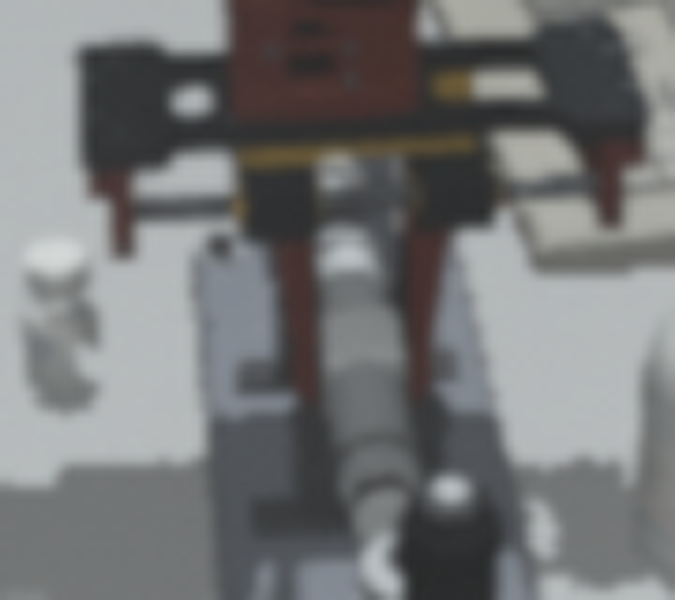

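```bash
python3 - <<'E'
from h import *
set_gripper(60); st('rel')
env.move_l(W(0,57,265),rate=200)
env.reach(W(0,-170,275),down(YAW-np.pi/2)); env.hold(.2); st('overcrank')
crop(viewer.camera('side'),200,150,140,180,'pics/s5.png',3.3); crop(viewer.camera('top'),236,150,160,80,'pics/t5.png',5)
E
```

```text
rel t 9.04 p [ 570.2 -105.4  131.1] F [-0.33  1.33  0.05] w 59.8
overcrank t 11.18 p [ 557.1 -331.1  274.8] F [0.05 0.37 0.58] w 60.0
```

View pics/s5.png

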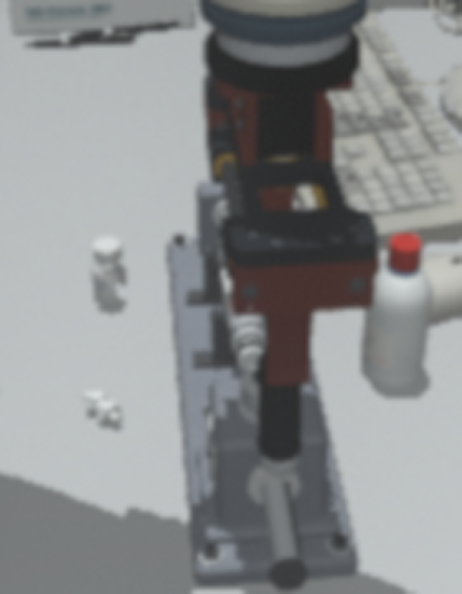

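View pics/t5.png

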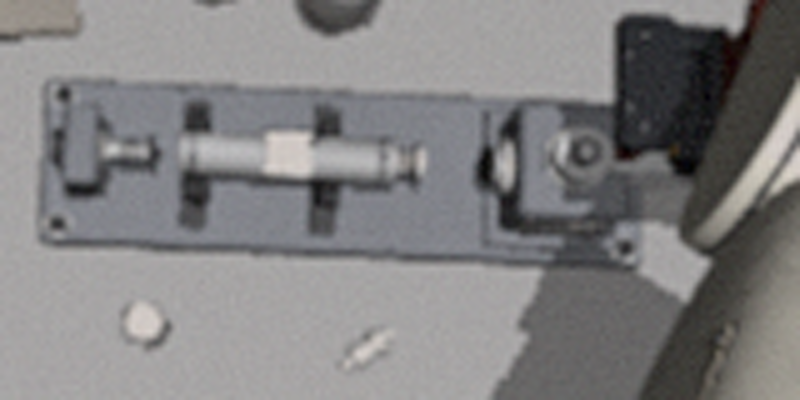

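```bash
python3 - <<'E'
from h import *
print((proj('side',[[557.1,-331.1-38,195],W(0,-170,182),W(0,-170,116)])-[200,150])*3.3)
p=W(0,-170,211)
print(env.move_l(p,rate=100,f_stop=6)); env.hold(.2); st('down')
crop(viewer.camera('side'),225,190,100,120,'pics/s6.png',5)
E
```

```text
[[293.77865905 383.59394721]
 [279.79161339 358.05247908]
 [278.59819702 446.5886921 ]]
False
down t 12.27 p [ 557.1 -332.2  211.8] F [-0.47  0.21 -0.91] w 60.0
```

View pics/s6.png

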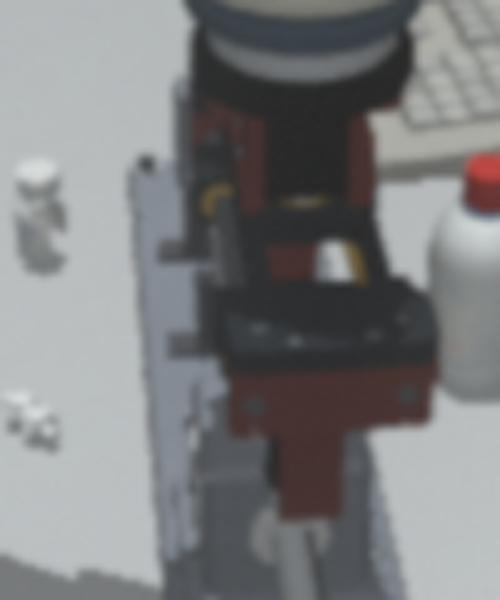

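```bash
python3 - <<'E'
from h import *
env.hold(.2); st('0')
for w in(34,29):
    set_gripper(w); st(w)
set_gripper(15); env.hold(.2); st('closed'); env.hold(.1); s=st('closed')
E
```

```text
0 t 12.52 p [ 556.9 -332.   211.3] F [-0.88 -0.42  0.19] w 59.8
34 t 13.12 p [ 556.8 -332.   211. ] F [-0.45 -0.42  0.18] w 33.7
29 t 13.45 p [ 556.8 -332.   211. ] F [-0.51  0.02  0.13] w 28.9
closed t 13.91 p [ 556.8 -331.6  211. ] F [0.87 4.5  1.04] w 24.3
closed t 14.01 p [ 556.8 -331.5  210.9] F [0.4  5.18 2.05] w 24.3
```

```bash
cat > crank.py <<'E'
from h import *
import json,os
f='crank.json'
if os.path.exists(f): S=json.load(open(f))
else: S=dict(c=[556.8+60*np.sin(-YAW)*1.0,-331.5+60*np.cos(YAW)],th=0.0,log=[])
Z=211.
def rh(t): # radial dir
    x,y=-np.sin(t),-np.cos(t); c,s=np.cos(YAW),np.sin(YAW); return np.array([c*x-s*y,s*x+c*y])
def tg(t):
    x,y=-np.cos(t),np.sin(t); c,s=np.cos(YAW),np.sin(YAW); return np.array([c*x-s*y,s*x+c*y])
def meas(settle=0,n=1):
    F=[];P=[]
    for i in range(n):
        if i or settle: env.hold(settle or .03)
        s=env.read_state();F.append(s['force'][:2]);P.append(s['tool_pos'][:2])
    F=np.mean(F,0);P=np.mean(P,0);d=P-S['c']
    a=np.arctan2(d@tg(0),d@rh(0)); a+=2*np.pi*np.round((S['th']-a)/2/np.pi)
    return dict(t=s['time_s'],th=a,r=np.hypot(*d),Fr=F@rh(a),Ft=-F@tg(a),w=s['width'],Fz=s['force'][2],P=P.tolist())
def step(th,rate=80,f_stop=None,adapt=.03):
    S['th']=th
    p=np.array(S['c'])+60*rh(th)
    hit=env.move_l([*p,Z],rate=rate,f_stop=f_stop)
    m=meas(); S['log'].append([m['t'],th,m['th'],m['r'],m['Ft'],m['Fr'],*m['P']])
    S['c']=(np.array(S['c'])+np.clip(adapt*m['Fr'],-.4,.4)*rh(m['th'])).tolist()
    return hit,m
def show(m,th): print('t%.2f cmd%.2f th%.2f r%.1f Ft%.2f Fr%.2f w%.1f Fz%.1f'%(m['t'],th,m['th'],m['r'],m['Ft'],m['Fr'],m['w'],m['Fz']))
def save(): json.dump(S,open(f,'w'))
E
python3 - <<'E'
from crank import *
for th in(.1,.25,.4,.6,.8,1.0,1.2,1.4,1.57):
    h,m=step(th,f_stop=14); show(m,th)
    if h: print('HIT');break
print(S['c']);save()
E
```

```text
t14.26 cmd0.10 th0.10 r60.0 Ft0.95 Fr-2.46 w24.0 Fz0.1
t14.52 cmd0.25 th0.25 r60.1 Ft1.02 Fr-3.48 w24.5 Fz-0.6
t14.78 cmd0.40 th0.40 r60.1 Ft1.40 Fr-2.12 w24.0 Fz-1.2
t15.08 cmd0.60 th0.60 r60.1 Ft1.58 Fr-0.55 w23.8 Fz-1.3
t15.38 cmd0.80 th0.80 r60.2 Ft1.57 Fr2.02 w24.3 Fz-1.6
t15.68 cmd1.00 th1.00 r60.1 Ft1.07 Fr2.13 w24.0 Fz-1.1
t15.98 cmd1.20 th1.20 r60.0 Ft0.95 Fr0.42 w24.4 Fz-0.6
t16.28 cmd1.40 th1.40 r60.0 Ft1.31 Fr2.33 w24.4 Fz-1.2
t16.56 cmd1.57 th1.57 r59.9 Ft1.32 Fr1.49 w24.0 Fz0.2
[560.2518180703142, -271.44487951894723]
```

```bash
python3 - <<'E'
from crank import *
th=1.57
while th<4.7:
    th+=.22
    h,m=step(th,rate=90,f_stop=14); show(m,th)
    if h: print('HIT');break
print(S['c']);save()
E
```

```text
t16.86 cmd1.79 th1.79 r59.9 Ft2.42 Fr1.11 w24.1 Fz-1.0
t17.16 cmd2.01 th2.01 r59.9 Ft0.03 Fr-0.83 w23.6 Fz-1.0
t17.46 cmd2.23 th2.23 r59.9 Ft0.89 Fr0.19 w23.7 Fz-0.3
t17.76 cmd2.45 th2.45 r59.9 Ft1.17 Fr-0.06 w24.0 Fz0.5
t18.06 cmd2.67 th2.67 r60.0 Ft0.70 Fr-1.40 w23.8 Fz1.1
t18.36 cmd2.89 th2.89 r60.0 Ft0.81 Fr0.05 w23.8 Fz1.9
t18.66 cmd3.11 th3.11 r60.0 Ft1.83 Fr-0.14 w24.0 Fz1.4
t18.96 cmd3.33 th3.33 r60.0 Ft2.22 Fr0.39 w23.8 Fz2.2
t19.26 cmd3.55 th3.55 r60.0 Ft1.31 Fr1.09 w24.1 Fz2.4
t19.56 cmd3.77 th3.77 r60.0 Ft1.25 Fr-0.04 w24.0 Fz1.9
t19.86 cmd3.99 th3.99 r60.0 Ft1.61 Fr0.49 w24.2 Fz0.9
t20.16 cmd4.21 th4.21 r60.0 Ft2.16 Fr0.64 w24.1 Fz1.8
t20.46 cmd4.43 th4.43 r60.0 Ft2.86 Fr0.81 w24.0 Fz1.3
t20.76 cmd4.65 th4.65 r60.0 Ft2.53 Fr1.59 w23.9 Fz1.7
t21.06 cmd4.87 th4.87 r59.9 Ft1.36 Fr0.38 w23.9 Fz1.4
[560.3829884161012, -271.42682645682663]
```

```bash
python3 - <<'E'
from crank import *
th=S['th']
while th<6.6:
    th+=.2
    h,m=step(th,rate=80,f_stop=9,adapt=.02); show(m,th)
    if h or m['Ft']>7: print('HIT');break
save()
crop(viewer.camera('top'),236,150,160,80,'pics/t7.png',5)
E
```

```text
t21.36 cmd5.07 th5.07 r60.0 Ft2.30 Fr-0.83 w23.8 Fz1.7
t21.66 cmd5.27 th5.27 r60.0 Ft1.47 Fr0.04 w24.1 Fz1.1
t21.96 cmd5.47 th5.47 r60.0 Ft1.45 Fr-0.42 w23.9 Fz0.0
t22.26 cmd5.67 th5.67 r60.0 Ft1.66 Fr-0.24 w23.9 Fz0.0
t22.56 cmd5.87 th5.87 r60.1 Ft1.06 Fr0.40 w24.2 Fz0.7
t22.86 cmd6.07 th6.07 r60.1 Ft3.01 Fr0.48 w23.9 Fz-0.2
t23.16 cmd6.27 th6.27 r60.1 Ft3.12 Fr0.61 w24.0 Fz-0.4
t23.46 cmd6.47 th6.45 r60.0 Ft8.12 Fr-0.27 w24.2 Fz-4.1
HIT
```

View pics/t7.png

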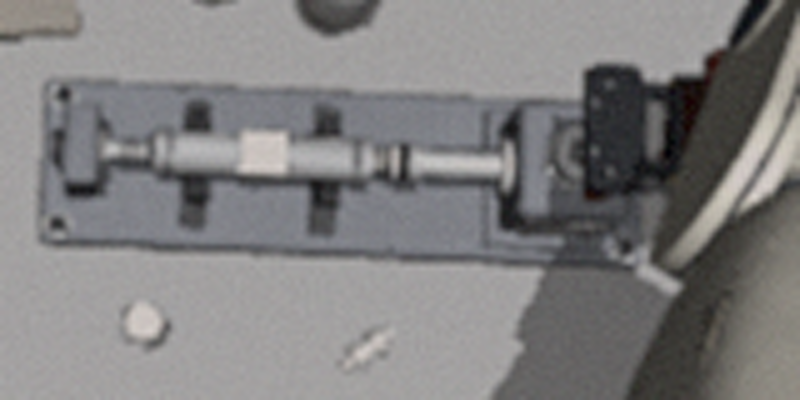

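The top view shows the cartridge against the stop screw (155,150) and the ram pad on the plug (395,162). The plug stroke has started, so I go on in small steps with force averaging.

```bash
python3 - <<'E'
from crank import *
th=S['th']
while th<7.35:
    th+=.1
    h,m=step(th,rate=50,f_stop=6,adapt=.02); m=meas(n=3); show(m,th)
    if h or m['Ft']>10.: print('HIT');break
save()
E
```

```text
t23.84 cmd6.57 th6.55 r60.0 Ft7.03 Fr-0.03 w23.9 Fz-3.2
t24.18 cmd6.67 th6.65 r60.0 Ft7.05 Fr0.04 w23.7 Fz-3.8
t24.51 cmd6.77 th6.75 r60.0 Ft7.31 Fr0.08 w24.2 Fz-4.1
t24.84 cmd6.87 th6.85 r60.0 Ft7.23 Fr0.30 w23.8 Fz-4.3
t25.18 cmd6.97 th6.95 r60.0 Ft6.99 Fr0.17 w23.9 Fz-4.5
t25.51 cmd7.07 th7.05 r60.0 Ft6.53 Fr0.17 w24.0 Fz-4.3
t25.84 cmd7.17 th7.15 r60.0 Ft6.70 Fr1.37 w24.1 Fz-4.2
t26.18 cmd7.27 th7.25 r60.0 Ft6.62 Fr0.68 w24.1 Fz-4.0
t26.51 cmd7.37 th7.35 r60.0 Ft7.32 Fr0.20 w24.1 Fz-3.9
```

```bash
python3 - <<'E'
from crank import *
th=S['th']; 
while th<8.9:
    m0=meas(); d=.08 if m0['Ft']<8.5 else .03
    th+=d
    h,m=step(th,rate=40,f_stop=4,adapt=.02); m=meas(n=4); show(m,th)
    if m['Ft']>12.8: break
save()
env.hold(.1);show(meas(n=5),th)
E
```

```text
t26.88 cmd7.45 th7.43 r59.9 Ft7.33 Fr0.37 w24.0 Fz-3.9
t27.24 cmd7.53 th7.51 r59.9 Ft7.17 Fr0.32 w23.8 Fz-3.0
t27.61 cmd7.61 th7.59 r60.0 Ft6.86 Fr0.22 w24.1 Fz-3.4
t27.98 cmd7.69 th7.67 r59.9 Ft7.41 Fr0.20 w23.9 Fz-3.3
t28.34 cmd7.77 th7.75 r59.9 Ft7.14 Fr0.29 w23.8 Fz-2.6
t28.71 cmd7.85 th7.82 r59.9 Ft9.89 Fr0.31 w24.1 Fz-3.6
t29.06 cmd7.88 th7.85 r59.9 Ft10.76 Fr0.06 w24.1 Fz-3.8
t29.41 cmd7.91 th7.88 r59.9 Ft12.05 Fr0.38 w24.0 Fz-2.8
t29.76 cmd7.94 th7.91 r59.9 Ft12.28 Fr0.69 w23.9 Fz-1.6
t30.11 cmd7.97 th7.93 r59.9 Ft12.99 Fr0.20 w23.6 Fz-3.2
t30.34 cmd7.97 th7.93 r59.9 Ft12.89 Fr0.29 w24.3 Fz-3.3
```

```bash
python3 - <<'E'
from crank import *
th=S['th']+.035
step(th,rate=40,adapt=0); m=meas(n=6); show(m,th)
crop(viewer.camera('top'),236,150,160,80,'pics/t8.png',5)
while th>6.2:
    th-=.18; h,m=step(th,rate=80,adapt=.02); show(m,th)
save()
crop(viewer.camera('top'),236,150,160,80,'pics/t9.png',5)
E
```

```text
t30.76 cmd8.01 th7.97 r59.9 Ft13.65 Fr0.39 w24.1 Fz-2.9
t31.09 cmd7.83 th7.79 r59.9 Ft8.42 Fr-1.09 w24.1 Fz-2.2
t31.38 cmd7.65 th7.63 r59.9 Ft2.43 Fr-1.48 w24.2 Fz-1.9
t31.66 cmd7.47 th7.46 r60.0 Ft2.99 Fr0.12 w24.0 Fz-1.2
t31.94 cmd7.29 th7.28 r60.0 Ft2.31 Fr-0.11 w24.4 Fz0.6
t32.23 cmd7.11 th7.10 r60.0 Ft2.90 Fr-0.53 w24.2 Fz0.3
t32.51 cmd6.93 th6.92 r60.0 Ft3.02 Fr0.94 w24.2 Fz1.1
t32.79 cmd6.75 th6.74 r60.0 Ft2.89 Fr2.55 w23.9 Fz0.1
t33.08 cmd6.57 th6.56 r59.9 Ft2.44 Fr2.23 w24.1 Fz0.6
t33.36 cmd6.39 th6.38 r59.9 Ft2.49 Fr1.11 w23.7 Fz1.0
t33.64 cmd6.21 th6.20 r59.9 Ft3.41 Fr1.07 w23.8 Fz0.9
t33.92 cmd6.03 th6.01 r59.9 Ft3.22 Fr2.27 w23.7 Fz0.8
```

View pics/t9.png

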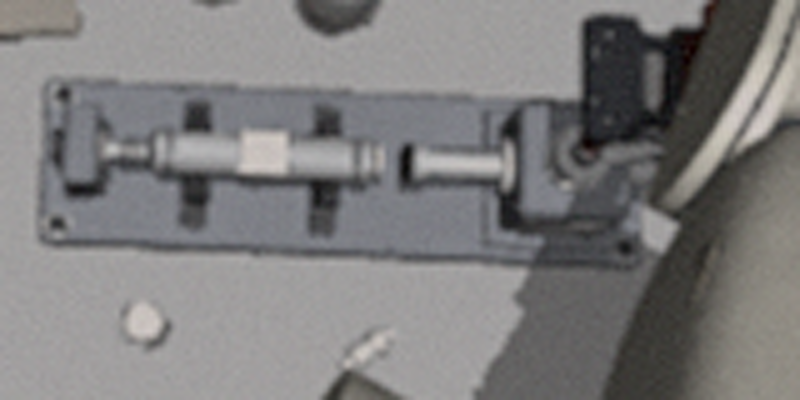

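The plug head now sits on the tube end (370,162), and the ram is coming back. I keep hold of the sleeve and bring it to rest.

```bash
python3 - <<'E'
from crank import *
th=S['th']
i=0
while th>.25:
    th=max(th-.22,.2); h,m=step(th,rate=100,f_stop=14,adapt=.03); i+=1
    if i%4==0 or h: show(m,th)
    if h: break
save(); show(m,th); print(S['c'])
E
```

```text
t35.11 cmd5.15 th5.13 r59.9 Ft3.27 Fr0.59 w24.1 Fz2.3
t36.24 cmd4.27 th4.24 r60.0 Ft2.38 Fr3.23 w24.2 Fz1.7
t37.38 cmd3.39 th3.37 r59.9 Ft1.92 Fr3.27 w23.9 Fz3.4
t38.51 cmd2.51 th2.49 r59.9 Ft2.20 Fr2.79 w23.7 Fz3.7
t39.64 cmd1.63 th1.62 r59.9 Ft1.98 Fr2.83 w23.8 Fz2.3
t40.77 cmd0.75 th0.73 r59.9 Ft1.92 Fr5.19 w24.5 Fz1.5
t41.59 cmd0.20 th0.20 r59.8 Ft1.07 Fr3.06 w24.0 Fz-0.6
[559.70529044624, -271.5204507577212]
```

```bash
python3 - <<'E'
from crank import *
th=S['th']
while th>-.2:
    th-=.03; step(th,rate=40,adapt=.03); m=meas(n=4); show(m,th)
    if m['Ft']<-1.5: break
save()
E
```

```text
t41.94 cmd0.17 th0.17 r59.7 Ft1.30 Fr2.37 w24.0 Fz-1.0
t42.29 cmd0.14 th0.14 r59.8 Ft2.06 Fr1.03 w23.8 Fz-0.0
t42.64 cmd0.11 th0.11 r59.8 Ft1.71 Fr-0.33 w24.1 Fz1.7
t42.99 cmd0.08 th0.08 r59.9 Ft1.67 Fr-1.29 w24.2 Fz-0.1
t43.34 cmd0.05 th0.05 r59.9 Ft1.97 Fr-1.91 w23.9 Fz0.7
t43.69 cmd0.02 th0.02 r60.0 Ft1.90 Fr-1.75 w24.0 Fz0.9
t44.04 cmd-0.01 th-0.01 r60.1 Ft1.39 Fr-1.48 w23.8 Fz1.5
t44.39 cmd-0.04 th-0.02 r60.1 Ft-4.48 Fr-0.17 w24.1 Fz5.3
```

```bash
python3 - <<'E'
from crank import *
step(S['th']+.012,rate=20,adapt=0); show(meas(n=3),0)
set_gripper(45); st('open'); set_gripper(60); st('open')
p=env.read_state()['tool_pos']
env.move_l([p[0],p[1],300],rate=150); st('up')
env.reach([350,-350,330],down(YAW-np.pi/2)); env.hold(.2); st('clear')
crop(viewer.camera('side'),205,185,150,145,'pics/s9.png',4.1); crop(viewer.camera('top'),236,150,160,80,'pics/t10.png',5)
E
```

```text
t44.71 cmd0.00 th-0.02 r60.1 Ft-5.25 Fr0.24 w24.1 Fz5.1
open t 45.25 p [ 557.9 -331.4  210.9] F [ 0.01 -0.7  -0.28] w 45.0
open t 45.72 p [ 557.8 -331.4  211. ] F [-0.24  0.67 -0.18] w 60.3
up t 46.46 p [ 557.3 -331.1  299.3] F [ 1.19  0.46 -0.69] w 60.3
clear t 47.51 p [ 351.2 -350.   329.6] F [ 0.14  0.26 -0.45] w 60.0
```

View pics/s9.png

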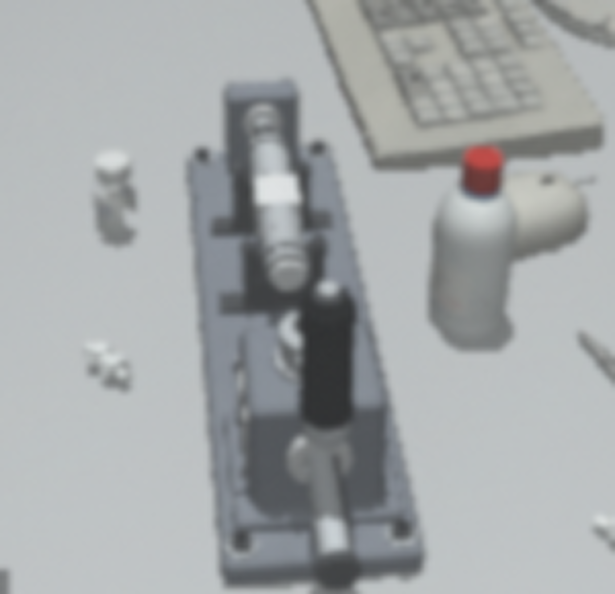

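View pics/t10.png

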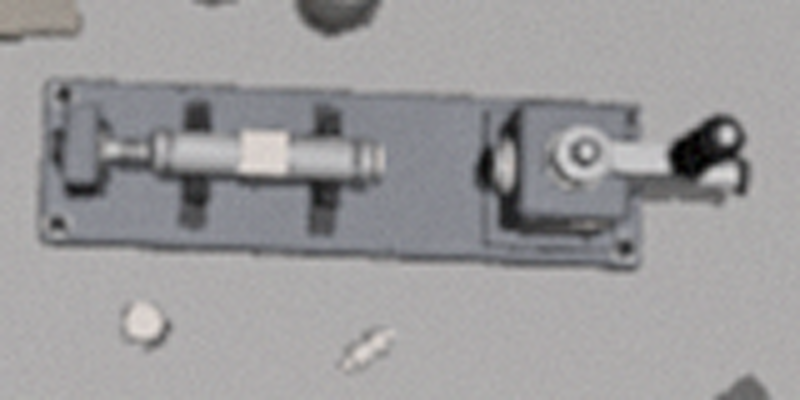

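Both views show the crank at rest (sleeve top at (727,133), as at the start), the cartridge in the saddles against the stop with its plug in, and the bystanders where they were.

```bash
python3 -c "
from h import *
workorder.sign_off(); st('done')"
```

```text
the job is handed in; nothing more can be done
the job is handed in; nothing more can be done
```

The job is done and handed in at about 47.5 s of the 72 s allowed. The sign-off gave no verdict.

- **Placing:** I laid the cartridge in both V saddles with its plug facing the ram, aimed about 5 mm short of the cradle point so it would clear the stop screw. It seated at the expected height, and I let go of it.
- **Pressing:** I held the sleeve throughout and turned the crank clockwise. The plug began to slide at about 6.4 rad and bottomed at about 7.76 rad. I stopped at 7.97 rad with a force along the circle of 13.7 N, about 6.5 N above the level while the plug slid.
- **Ram load:** I estimate it at 82–90 N, inside the 65–120 N window. The crank angle gave the lower figure and the force rise the higher. The measured sliding force was about 1 N below what the given numbers predict, so I went by the rise and not the absolute value.
- **Return:** I brought the crank back in the hand at under 1 rad/s until it met its stop, then opened the gripper and moved the arm clear.
- **Last pictures:** The plug head is on the tube end, and the cartridge lies in the saddles against the stop screw. The crank is at rest, the vial, bottle and union are where they were, and the robot touches nothing. No check failed.

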